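Read the accumulator's air pressure with the stick gauge

TASK

Check the air pressure in the accumulator: lift the stick gauge out of its rest and press its bell straight down over the valve stem, firmly onto the rubber seat, with a steady push of about 18 N (never more than 30 N) for two seconds, so that the pressure pushes the rod out. Then put the gauge back in its rest as it was, with the rod still out for reading: do not touch the rod, and leave the other things where they stand.

Things in the scene. Friction and masses are not known exactly. Their poses are not given: they have to be found in the camera images.
- vessel: Air accumulator: squat round grey-painted steel pot, 92 mm across and 78 mm high, on a dark steel foot plate 110 x 110 mm with four bolts, fixed to the bench. Origin: centre of the plate's underside, on the axis of the valve; z up.
- vessel_top (a point): Centre of the pot's top, 78 mm over its origin. Here stand, on one axis: a steel neck 28 mm across, on it a black rubber seat 42 mm across, through it the brass valve stem, 10 mm across, tip 24 mm above the seat. The neck is screwed out by a varying, unmeasured amount: the seat's top is 100 to 126 mm above the vessel's origin (stem tip 124 to 150 mm). Feel for it.
- seat (a joint): How far the rubber seat is pressed in (m): 0 free, 1 mm for each 5 N on it, at most 7 mm.
- pin_travel (a joint): How far the valve pin in the stem's tip is pushed in (m): 0 at rest; more than 0.001 while the pressure is really acting on the gauge. The hidden pressure holds the pin up with a force of 6 to 12 N.
- gauge: Stick pressure gauge of bare aluminium and steel, loose, about 0.2 kg. Origin: centre of the rim of its downward-open bell, its lowest point; z up, x along the barrel. Rim 31 mm across, inside 25 mm wide at the rim, 18 mm from 7 mm up and narrowing to 16 mm, 28 mm deep. A sprung probe inside, tip 6 mm above the rim, meets the valve pin 18 mm before the rim reaches the seat.
- gauge_head (a point): Where to grip the gauge, 58 mm above its origin: the head, a block 36 mm (gauge x) x 26 mm (gauge y), from 33 to 78 mm above the origin, grooved on its y faces: grip across y. Under the head a round flange, 44 mm across, from 28 to 33 mm.
- barrel_end (a point): Open end of the barrel (16 mm thick, collar 18 mm), at x = 100 mm, z = 52 mm of the gauge. The barrel leaves the head along +x; the rod comes out here.
- rod: White gauge rod, 8 mm thick, with dark rings every 5 mm, sliding in the barrel along the gauge's x; pushed in, its origin and axes are those of the gauge. It stays out where the pressure has pushed it (friction 0.5 N).
- rod_travel (a joint): How far the rod stands out (m): 0 at the start. The probe, pushed in against 0.75 N per mm, drives it out 2.5 mm for each mm; a true reading is 0.015 to 0.045.
- rest: Rest of the gauge: black plastic, fixed. Block 64 (x) x 60 (y) x 34 mm with an upright through hole 36 mm wide at the origin (centre of its underside); the gauge's bell hangs in it, the flange on the block's top. At home the gauge's origin is 6 mm above the rest's origin and their axes agree.
- rest_fork (a point): Fork of the rest, at its x = 80 mm, where the barrel's axis lies (58 mm above the bench): gap 26 mm wide, fork tips 68 mm high, open upward.
- mandrel: Turned steel mandrel standing on end, 32 mm across, 77 mm high, loose. Leave it. Origin at the centre of its underside.
- oil_bottle: Oil bottle with red spout, 53 mm across, 158 mm high, loose. Leave it. Origin at the centre of its underside.
- tape_roll: Roll of masking tape lying flat, 100 mm across, 24 mm high, loose. Leave it. Origin at the centre of its underside.
There are look-alikes about, which are no part of the job. There is more than one size of the gauge; the job needs the larger.

How it is judged:
On the way:
1. the gauge is pressed home on the valve for a second: its rim loads the rubber seat, the valve pin is pushed in and the rod is driven out (contact force between gauge and vessel above 8 N and value of joint seat above 0.0004 m and value of joint pin_travel above 0.001 m and value of joint rod_travel above 0.012 m), for 1 s.
At the end, for the whole second after the job is handed in: The gauge stands in its rest as at the start (within 6 mm sideways, flange on the block within 3 mm, upright within 0.08 rad, barrel in the fork), released and at rest, with the rod still standing out by more than 12 mm, and the valve pin has come back up (horizontal distance between gauge and rest below 0.006 m and z of gauge in the frame of rest below 0.009 m and angle between gauge's own z axis and vertical below 0.08 rad and angle between the x axis of gauge and the x axis of rest, either way round below 0.15 rad and value of joint rod_travel above 0.012 m and value of joint pin_travel below 0.001 m and linear speed of gauge below 0.02 m/s); the robot touches nothing.
It fails at once if the gauge is pressed on the accumulator with more than 30 N (contact force between gauge and vessel above 30 N).
It fails at once if the robot touches the rod (contact force between rod and the fingers above 0.3 N or contact force between rod and the arm above 0.3 N).
It fails at once if another thing on the bench is moved by more than 20 mm (distance of any of mandrel, oil_bottle, tape_roll from where it was at the start of the episode above 0.02 m).
It also fails if it takes over 72 s, if anything falls off the work surface, if the arm or the gripper's body presses on something with over 40 N, if the wrist force passes 120 N, or if a joint passes its speed limit or range.

ROBOT

A 6-joint arm with a two-finger parallel gripper is mounted at the origin on a cart in front of the work surface, level with it; the furniture and walls round the work are solid. World frame = base frame: x ahead of the robot, y to its left, z up, the work surface at z = 0. Lengths are in m, angles in rad, forces in N, time in s.
With the tool pointing down it reaches from about 0.275 to 0.825 m from the base axis. Payload 5.2 kg.
Tool frame: the origin (TCP) lies between the finger pads; the fingertips stand 11 mm ahead of it and the grasp point (between the pads) lies 8 mm behind it; y points along the fingers, x is the direction in which the jaws open and shut, and the axes are right-handed (so a half turn about y gives the same grasp; the last joint's range is limited). The gripper opens to 93 mm and grips with 3 to 60 N. Pads are 15 mm wide; open, the fingers measure 128 mm over their backs; the gripper's body (75 mm by 188 mm) begins 65 mm behind the grasp point.
Start: joints at [-1.482, 0.259, 1.535, -0, 1.348, -0.203], TCP at [0.158, -0.527, 0.23] pointing down, gripper open.
Joint ranges: [-3.14, 3.14], [-0.91, 2.08], [0.19, 2.58], [-1.22, 4.36], [0.22, 2.71], [-3.12, 3.12]. Speed limits (rad/s): [2.57, 2.57, 3.14, 3.14, 3.14, 3.14].

INTERFACE

Orientations are given as a unit quaternion [x, y, z, w].
In Python, from bench import sense, grab_frame, get_calibration, bot, spotter gives the robot as it stands.
- The arm moves only by the tool drive_tool, never from a script. Its arguments are lists of equal length, an entry for each row: "delta_pos": the shift along the tool's x, y, z in units of 25 mm (1.0 is 25 mm), a list of three; "roll": the turn about the tool's y in units of 5 degrees (1.0 is 5 degrees); "hand": the finger opening in mm, from 0 to 93. A call has 1 to 5 rows; each row shifts and turns the commanded pose from where the row before left it, along the tool's axes as they then stand; what a row does not reach is not made up. A row lasts 1/12 s, in which the tool goes at most 41.7 mm and 7.16 degrees, less where a joint would pass 70% of its speed; a pose out of reach is approached as far as the arm can. A call is refused whole if a number of a shift passes 1 or a number of a turn 1, either way. A call with a gripper value outside its range is refused whole. The fingers move at their own pace and stop on an object; "squeeze" is the grip in N (left out, the last holds). Time passes only in rows, so rows that do not move let the fingers close. It gives the time, the measured TCP pose, the force and the opening at its end, in the units of the state.
- sense(): the state, without advancing time (a new reading comes with each control period).
- grab_frame(name): name is "side" or "top"; returns the picture (384x512x3 uint8, red, green, blue); there is no depth.
- get_calibration(name): a dict with "fx", "fy", "cx", "cy" (pixels), "world_from_camera" (4x4, takes a point from camera to world coordinates). Camera axes: x right, y up, looking along -z (the intrinsics and any distortion apply to the point x, -y, -z); pixel columns grow to the right and rows downward; lengths in m; the calibration is good to about 2 mm. A picture is of the moment at which its call begins. get_calibration takes no time and is no camera call.
- bot.finish_job(): hands the job in, once; it reports no verdict.
Trained networks look in the newest picture that a camera, given by its name, has taken for a name from the list of things; names that differ only in an ending like _2 or _b are one class to them, and where a whole thing is asked for, a point or a joint stands for the part that bears it (a point fixed in the world has none). Each returns a list of dicts, best first, with "p" (0 to 1); they miss things now and then, are a little off and sometimes report something else, mostly with a low value. They report only what shows in the picture. A call takes as long as a camera call. They do not tell look-alikes from the thing itself.
- spotter.masks_of(thing, camera): "mask" (384x512 bool, what is visible of it) and "rect" ([centre column, centre row, width, height] in pixels, round what is visible of it).
- spotter.mark_of(thing, camera): "pixel" ([column, row] in pixels: a listed point, or the origin of a listed thing).
The state is a dict: "t": time; "q": joint angles; "qd": joint speeds; "effort": joint torques, N m; "eef_pos": TCP position; "ee_rot": TCP orientation; "wrist_force": force on the tool from outside, world axes, zero at the start; "torque": the same for the moment, N m; "width": finger opening in m.
Only numpy, scipy, OpenCV 4.12 (cv2) and the standard library are available. Lean on these libraries where they do the work, as an engineer would, in place of code of your own. Each camera call takes 0.05 s, during which the arm holds its last target.

## Working session

There is one attempt and no reset: what is moved stays moved. The work goes in short steps, Python scripts to look and compute and a tool call to move; the robot and the scene stay as the last step left them, time stands still between calls to the robot, and variables do not carry over. Pictures are saved under pics/ and viewed, and the job is handed in when it is done.

Besides the shell and the picture viewer there is one more tool, called after "Emit:" as name(argument=value, ...) on one line, values as JSON. drive_tool: Moves the arm, as the interface text tells. Its arguments: {"type":"object","properties":{"delta_pos":{"type":"array"},"roll":{"type":"array"},"hand":{"type":"array"},"squeeze":{"type":"number"}},"required":["delta_pos","roll","hand"]}

```bash
mkdir -p pics; ls
python3 - <<'E'
from bench import sense, grab_frame, get_calibration
import cv2,json
for n in("side","top"):
    f=grab_frame(n); cv2.imwrite(f"pics/{n}0.png",cv2.resize(f[:,:,::-1],(768,576),interpolation=cv2.INTER_CUBIC))
    print(n,get_calibration(n))
print(sense())
E
```

```text
pics
side {'fx': 373.40418221819766, 'fy': 373.40418221819766, 'cx': 250.95697368675516, 'cy': 190.98108550920986, 'world_from_camera': array([[ 0.90891729,  0.18548866, -0.37344788,  0.25442592],
       [-0.41691096,  0.42013373, -0.80602289, -0.62175083],
       [ 0.00738994,  0.88830266,  0.45919906,  0.47344227],
       [ 0.        ,  0.        ,  0.        ,  1.        ]])}
top {'fx': 412.2496925326634, 'fy': 412.2496925326634, 'cx': 245.5562193914279, 'cy': 192.3442976188522, 'world_from_camera': array([[-0.01298977,  0.98354379, -0.18020231,  0.35101823],
       [-0.99974344, -0.00943056,  0.02059394,  0.06189739],
       [ 0.01855563,  0.18042359,  0.98341396,  1.12672145],
       [ 0.        ,  0.        ,  0.        ,  1.        ]])}
{'t': 0.1, 'q': array([-1.48178725e+00,  2.59248826e-01,  1.53597593e+00, -2.53539711e-05,
        1.34799862e+00, -2.02806440e-01]), 'qd': array([-0.00019715, -0.00108853, -0.00087173,  0.00077648,  0.00123374,
       -0.0005814 ]), 'effort': array([ 2.42538335e-03, -4.38206649e+01, -2.84644282e+01,  7.21131312e-02,
        3.62351176e-02, -5.52472738e-05]), 'eef_pos': array([ 0.15819737, -0.52625804,  0.22891137]), 'ee_rot': array([-0.56695908,  0.42238049, -0.42159977,  0.56780785]), 'wrist_force': array([-0.38915878,  0.31199043,  0.34760608]), 'torque': array([-0.02910841,  0.02775999, -0.02146589]), 'width': 0.09276852111066243}
```

View pics/side0.png

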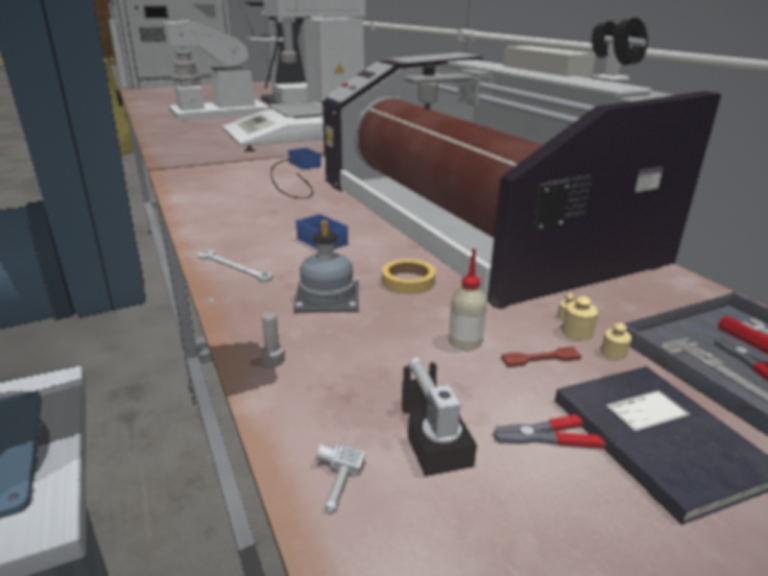

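View pics/top0.png

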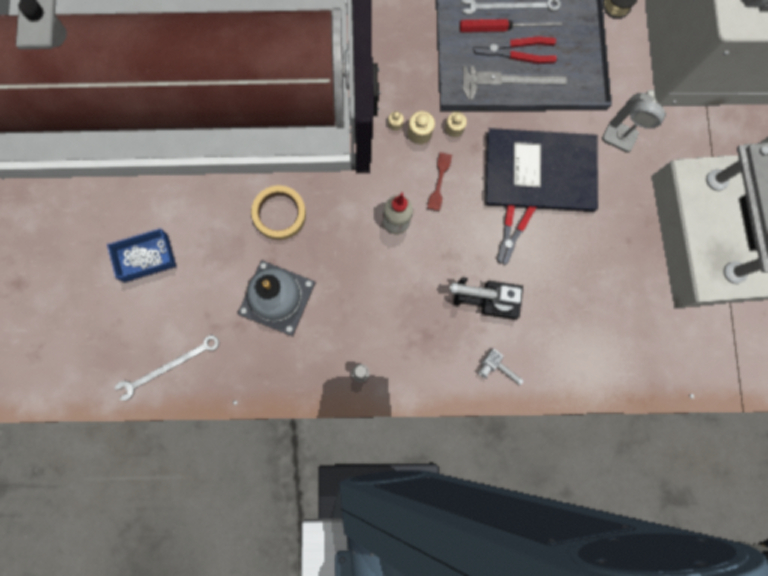

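Candidates: the gauge standing in the black rest (side ≈ (435,420), top ≈ (505,297) in the 768‑wide view), and a smaller T‑shaped one lying on the bench (side ≈ (343,470), top ≈ (497,365)). The one in the rest fits the description. I'll measure and check a crop.

```bash
cat > h.py <<'E'
import numpy as np, cv2
from bench import sense, grab_frame, get_calibration, bot, spotter
def ray(n,px):
    c=get_calibration(n);T=c["world_from_camera"]
    d=np.array([(px[0]-c["cx"])/c["fx"],-(px[1]-c["cy"])/c["fy"],-1.])
    d=T[:3,:3]@d; return T[:3,3],d/np.linalg.norm(d)
def at_z(n,px,z):
    o,d=ray(n,px); return o+d*(z-o[2])/d[2]
def tri(a,b):
    A=np.zeros((3,3));v=np.zeros(3);R=[]
    for n,p in(("side",a),("top",b)):
        o,d=ray(n,p);P=np.eye(3)-np.outer(d,d);A+=P;v+=P@o;R.append((o,d))
    x=np.linalg.solve(A,v)
    return x,[np.linalg.norm((np.eye(3)-np.outer(d,d))@(x-o)) for o,d in R]
def proj(n,p):
    c=get_calibration(n);T=np.linalg.inv(c["world_from_camera"]);q=T[:3,:3]@p+T[:3,3]
    return np.array([c["cx"]+c["fx"]*q[0]/-q[2],c["cy"]-c["fy"]*q[1]/-q[2]])
E
python3 - <<'E'
from h import *
np.set_printoptions(precision=4,suppress=True)
F={n:grab_frame(n) for n in("side","top")}
for t in["gauge_head","barrel_end","gauge","rest","rest_fork","vessel","vessel_top","mandrel","oil_bottle","tape_roll"]:
    r={}
    for n in F:
        m=spotter.mark_of(t,n); r[n]=m
        print(t,n,[(np.round(x["pixel"],1),round(x["p"],2)) for x in m[:3]])
    if r["side"] and r["top"]: print("   ",*tri(r["side"][0]["pixel"],r["top"][0]["pixel"]))
s=F["side"][220:350,200:340];t=F["top"][170:270,270:370]
cv2.imwrite("pics/c1.png",np.hstack([cv2.resize(s,(400,400),interpolation=2),cv2.resize(t,(400,400),interpolation=2)])[:,:,::-1])
s=F["side"][130:230,170:270];t=F["top"][150:240,140:230]
cv2.imwrite("pics/c2.png",np.hstack([cv2.resize(s,(400,400),interpolation=2),cv2.resize(t,(400,400),interpolation=2)])[:,:,::-1])
E
```

```text
gauge_head side [(array([232.1, 308.6]), 0.92), (array([293.5, 272. ]), 0.88), (array([293.8, 301.4]), 0.59)]
gauge_head top [(array([338.1, 194.6]), 0.61), (array([326. , 238.1]), 0.49)]
    [ 0.4815 -0.2001  0.0274] [np.float64(0.06214402887486081), np.float64(0.06214402887486073)]
barrel_end side [(array([277.1, 240.1]), 0.95), (array([216.2, 338.4]), 0.72)]
barrel_end top [(array([298.1, 192.7]), 0.66), (array([345.7, 257.7]), 0.47), (array([306.9, 192.4]), 0.46)]
    [ 0.5482 -0.1007  0.0581] [np.float64(0.003809498272207269), np.float64(0.003809498272207174)]
gauge side [(array([290.6, 296.5]), 0.6), (array([213.7, 299.5]), 0.6)]
gauge top [(array([320.3, 252.2]), 0.63)]
    [ 0.4519 -0.1907  0.0238] [np.float64(0.07006171307330243), np.float64(0.07006171307330246)]
rest side [(array([293.6, 302.7]), 0.7), (array([294. , 271.8]), 0.41)]
rest top [(array([335.7, 202.2]), 0.66)]
    [ 0.5273 -0.2112  0.0037] [np.float64(0.0006819523311316529), np.float64(0.0006819523311316577)]
rest_fork side [(array([279.9, 247.2]), 0.91), (array([294.5, 273.2]), 0.24)]
rest_fork top [(array([30
[... 457 characters left out ...]
 0.69)]
    [0.5425 0.21   0.0812] [np.float64(0.0045218067555482565), np.float64(0.004521806755548048)]
mandrel side [(array([217.8, 200. ]), 0.18)]
mandrel top [(array([239.8, 248.5]), 0.5)]
    [0.4394 0.0434 0.0946] [np.float64(0.0428277783387752), np.float64(0.042827778338775054)]
oil_bottle side [(array([308.4, 229.5]), 0.83)]
oil_bottle top [(array([265. , 146.3]), 0.57), (array([240.9, 250.2]), 0.51)]
    [ 0.6867 -0.0172 -0.0024] [np.float64(0.004028562297482579), np.float64(0.004028562297482701)]
tape_roll side [(array([273.5, 186.3]), 0.88)]
tape_roll top [(array([186.4, 144.3]), 0.71)]
    [0.7006 0.202  0.0043] [np.float64(0.004618290915645977), np.float64(0.004618290915645673)]
```

View pics/c1.png

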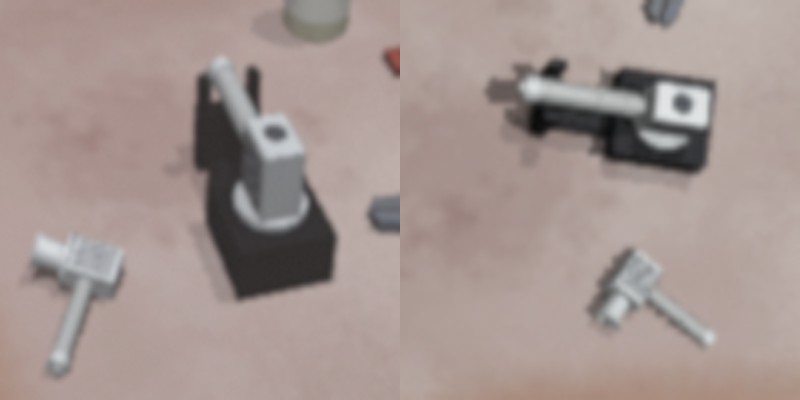

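View pics/c2.png

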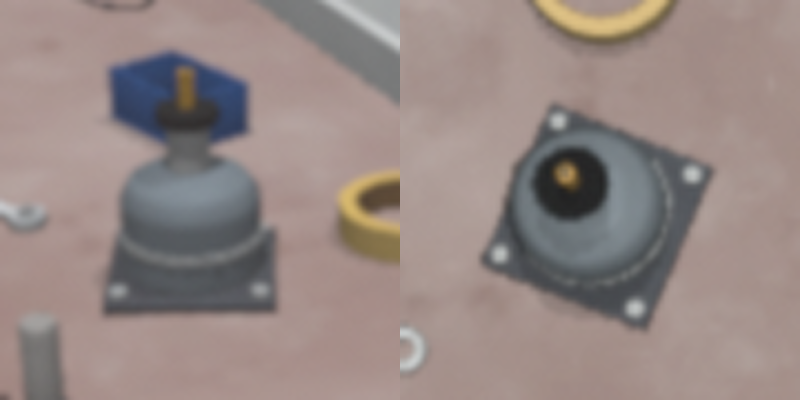

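Run:
```python
from h import *
from scipy.optimize import least_squares
np.set_printoptions(precision=4,suppress=True)
print("head net",*tri([293.5,272],[338.1,194.6]))
# head top face corners (z=0.084): crop c1 side scale 400/140 x,400/130 y
t=lambda x,y:((x-400)/4+270-0.4,y/4+170-0.4)
s=lambda x,y:(x*.35+200-.4,y*.325+220-.4)
T=[t(655,82),t(709,80),t(712,122),t(657,124)]
w=np.array([at_z("top",p,.084) for p in T]);print("headtop top cam",w.mean(0),np.linalg.norm(np.diff(w,axis=0),axis=1))
S=[s(248,125),s(287,116),s(304,150),s(262,160)]
w=np.array([at_z("side",p,.084) for p in S]);print("headtop side cam",w.mean(0),np.linalg.norm(np.diff(w,axis=0),axis=1))
# screw on top
print("screw",*tri(s(275,132),t(683,103)))
be=tri([277.1,240.1],[299.5,192]);print("bend",be, at_z("top",[299.5,192],.058))
# stem
c=lambda x,y:((x-400)*.225+140-.4,y*.225+150-.4)
d=lambda x,y:(x*.25+170-.4,y*.25+130-.4)
print("tip",*tri(d(185,70),c(567,172)))
print("seat",*tri(d(187,112),c(570,183)))
print("bolts",np.mean([at_z("top",c(*p),.013) for p in((558,121),(692,174),(635,308),(500,254))],axis=0))
print("tip at z",[at_z("top",c(567,172),z)[:2] for z in(.124,.137,.15)],[at_z("side",d(185,70),z)[:2] for z in(.124,.137,.15)])
```

```text
head net [ 0.5336 -0.2021  0.0636] [np.float64(0.004034742819014822), np.float64(0.004034742819014687)]
headtop top cam [ 0.5325 -0.2046  0.084 ] [0.0352 0.0275 0.0356]
headtop side cam [ 0.5293 -0.2072  0.084 ] [0.0252 0.0297 0.0261]
screw [ 0.5314 -0.2041  0.0848] [np.float64(0.00036122320184892314), np.float64(0.00036122320184890904)]
bend (array([ 0.5482, -0.1036,  0.0603]), [np.float64(0.0023138116124671276), np.float64(0.0023138116124673852)]) [ 0.5464 -0.1031  0.058 ]
tip [0.542  0.2069 0.1442] [np.float64(0.0006062647123584583), np.float64(0.0006062647123581359)]
seat [0.5422 0.2092 0.1151] [np.float64(0.00022589388053269736), np.float64(0.00022589388053259767)]
bolts [0.5419 0.2076 0.013 ]
tip at z [array([0.5465, 0.2097]), array([0.544 , 0.2078]), array([0.5415, 0.2059])] [array([0.5589, 0.2576]), array([0.5476, 0.2249]), array([0.5363, 0.1922])]
```

```bash
cat >> h.py <<'E'
from scipy.spatial.transform import Rotation as Ro
np.set_printoptions(precision=4,suppress=True)
def plan(target,axis=None):
    s=sense();R=Ro.from_quat(s["ee_rot"]).as_matrix();p=s["eef_pos"]
    print("t",round(s["t"],2),"tcp",p,"w",round(s["width"],4),"F",s["wrist_force"],"\nR",R.round(3).tolist())
    if axis is not None:
        # roll about tool y so tool x is parallel to the axis (world xy)
        a=np.array([axis[0],axis[1],0]);a/=np.linalg.norm(a)
        for sg in(1,-1):
            v=R.T@(a*sg); print("roll deg",np.degrees(np.arctan2(-v[2],v[0])))
    d=np.asarray(target)-p
    print("delta mm world",d*1e3," tool",R.T@d*1e3," units",R.T@d/.025)
E
python3 - <<'E'
from h import *
a=np.radians(81.3)
plan([.532,-.2045,.15],[-np.sin(a),np.cos(a)])
E
```

```text
t 1.2 tcp [ 0.1583 -0.5267  0.2296] w 0.0933 F [ 0.3924 -0.1752  1.6724] 
R [[0.288, 0.0, 0.958], [-0.958, 0.0, 0.288], [-0.0, -1.0, 0.0]]
roll deg 115.41923788089952
roll deg -64.58076211910051
delta mm world [373.7482 322.2413 -79.6458]  tool [-201.095    79.6661  450.6493]  units [-8.0438  3.1866 18.026 ]
```

Emit:
drive_tool(delta_pos=[[-0.39, 0, 0.87], [-0.31, 0, 0.9], [-0.23, 0, 0.92], [-0.15, 0, 0.94], [-0.07, 0, 0.95]], roll=[-1, -1, -1, -1, -1], hand=[80, 80, 80, 80, 80], squeeze=45)

```text
t: 1.62
eef_pos: [0.2489, -0.4483, 0.2297]
ee_rot: [0.646, -0.288, 0.288, -0.646]
wrist_force: [0.8, 0.4, -0.1]
width: 0.0801
```

Emit:
drive_tool(delta_pos=[[0.02, 0, 0.95], [0.1, 0, 0.95], [0.18, 0, 0.93], [0.26, 0, 0.91], [0.34, 0, 0.89]], roll=[-1, -1, -1, -1, -1], hand=[80, 80, 80, 80, 80])

```text
t: 2.03
eef_pos: [0.3391, -0.3707, 0.2298]
ee_rot: [0.693, -0.141, 0.141, -0.693]
wrist_force: [-1.3, -0.3, 0.7]
width: 0.0799
```

Emit:
drive_tool(delta_pos=[[0.41, 0, 0.86], [0.49, 0, 0.81], [0.56, 0, 0.77], [0.6, 0, 0.73], [0.6, 0, 0.73]], roll=[-1, -1, -0.9, 0, 0], hand=[80, 80, 80, 80, 80])

```text
t: 2.45
eef_pos: [0.4283, -0.2926, 0.2298]
ee_rot: [0.705, -0.054, 0.054, -0.705]
wrist_force: [-0.5, -0.2, -0.3]
width: 0.08
```

Run:
```python
from h import *
a=np.radians(81.3)
plan([.532,-.2045,.15],[-np.sin(a),np.cos(a)])
```

```text
t 2.45 tcp [ 0.4283 -0.2926  0.2298] w 0.08 F [-0.4557 -0.1609 -0.3387] 
R [[0.988, 0.0, 0.152], [-0.152, -0.0, 0.988], [0.0, -1.0, -0.0]]
roll deg 179.9415101255547
roll deg -0.058489874445332574
delta mm world [103.6831  88.0584 -79.7598]  tool [ 89.0489  79.7602 102.8334]  units [3.562  3.1904 4.1133]
```

Emit:
drive_tool(delta_pos=[[0.71, 0.5, 0.82], [0.71, 0.6, 0.82], [0.71, 0.65, 0.82], [0.71, 0.65, 0.82], [0.71, 0.7, 0.82]], roll=[0, 0, 0, 0, 0], hand=[70, 70, 70, 70, 70])

```text
t: 2.87
eef_pos: [0.532, -0.2048, 0.1518]
ee_rot: [0.705, -0.054, 0.054, -0.705]
wrist_force: [-0.2, -0.3, -0.8]
width: 0.07
```

Run:
```python
from h import *
a=np.radians(81.3)
F={n:grab_frame(n) for n in("side","top")}
plan([.532,-.2045,.056],[-np.sin(a),np.cos(a)])
s=F["side"][190:340,200:350];t=F["top"][150:250,270:370]
cv2.imwrite("pics/c3.png",np.hstack([cv2.resize(s,(400,400),interpolation=2),cv2.resize(t,(400,400),interpolation=2)])[:,:,::-1])
```

```text
t 2.97 tcp [ 0.5315 -0.2022  0.149 ] w 0.0697 F [-0.48   -0.1221 -0.3477] 
R [[0.989, -0.004, 0.149], [-0.149, 0.004, 0.989], [-0.004, -1.0, 0.003]]
roll deg -179.88651325986427
roll deg 0.11348674013573687
delta mm world [  0.5205  -2.3322 -93.0457]  tool [ 1.2386 93.034  -2.5191]  units [ 0.0495  3.7214 -0.1008]
```

View pics/c3.png

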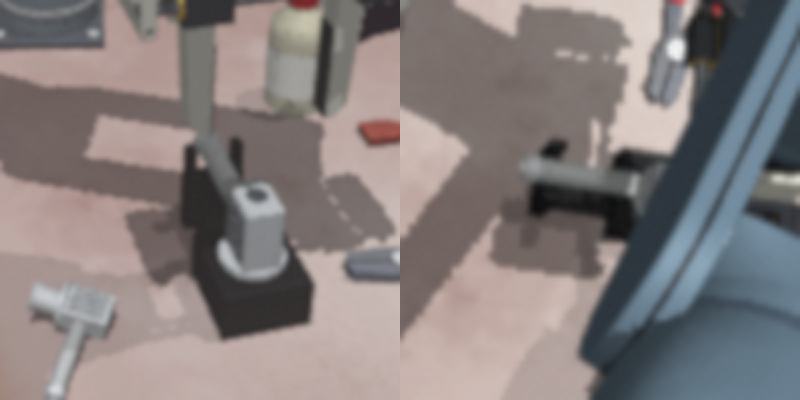

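Fingers straddle the head (side crop: fingers at (197,70) and (340,50), head at (258,193)). Going down.

Emit:
drive_tool(delta_pos=[[0.04, 0.75, 0], [0, 0.75, 0], [0, 0.75, 0], [0, 0.75, 0], [0, 0.7, 0]], roll=[0, 0, 0, 0, 0], hand=[70, 70, 70, 70, 70])

```text
t: 3.38
eef_pos: [0.5315, -0.2066, 0.0593]
ee_rot: [0.705, -0.054, 0.054, -0.705]
wrist_force: [-0.2, -0.5, 0.9]
width: 0.0698
```

Emit:
drive_tool(delta_pos=[[0, 0, 0], [0, 0, 0]], roll=[0, 0], hand=[70, 70])

```text
t: 3.55
eef_pos: [0.5311, -0.2061, 0.0595]
ee_rot: [-0.705, 0.055, -0.054, 0.705]
wrist_force: [0.2, -0.7, 0.2]
width: 0.0702
```

Run:
```python
from h import *
a=np.radians(81.3)
F={n:grab_frame(n) for n in("side","top")}
plan([.532,-.2045,.056],[-np.sin(a),np.cos(a)])
s=F["side"][220:320,230:330];t=F["top"][150:250,270:370]
cv2.imwrite("pics/c4.png",np.hstack([cv2.resize(s,(400,400),interpolation=2),cv2.resize(t,(400,400),interpolation=2)])[:,:,::-1])
```

```text
t 3.65 tcp [ 0.5324 -0.2067  0.061 ] w 0.0699 F [ 0.0951 -0.9681  0.4983] 
R [[0.988, 0.002, 0.153], [-0.153, -0.001, 0.988], [0.002, -1.0, -0.001]]
roll deg 179.90203927016262
roll deg -0.09796072983738034
delta mm world [-0.4259  2.1774 -5.028 ]  tool [-0.7629  5.0248  2.0911]  units [-0.0305  0.201   0.0836]
```

View pics/c4.png

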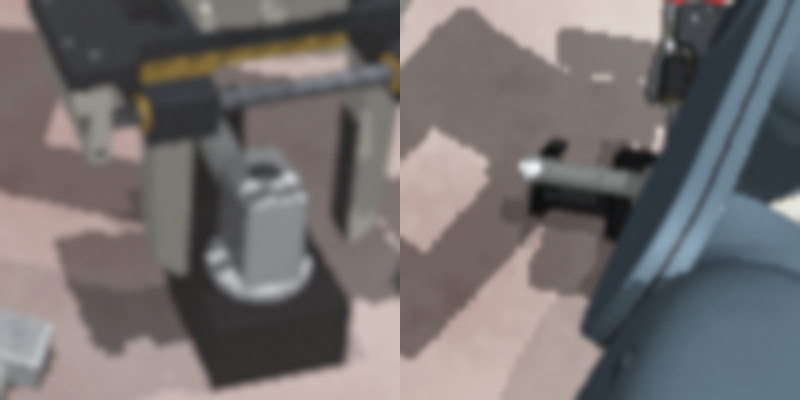

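Emit:
drive_tool(delta_pos=[[0, 0.14, 0.06], [0, 0, 0], [0, 0, 0], [0, 0, 0], [0, 0, 0]], roll=[0, 0, 0, 0, 0], hand=[45, 35, 30, 25, 20])

```text
t: 4.07
eef_pos: [0.5322, -0.2044, 0.0565]
ee_rot: [0.705, -0.054, 0.054, -0.705]
wrist_force: [-0.5, -0.3, 0.1]
width: 0.0413
```

Emit:
drive_tool(delta_pos=[[0, 0, 0], [0, 0, 0], [0, 0, 0]], roll=[0, 0, 0], hand=[15, 15, 15])

```text
t: 4.32
eef_pos: [0.5321, -0.2044, 0.0563]
ee_rot: [0.705, -0.054, 0.054, -0.705]
wrist_force: [-0.4, 0.2, 1.0]
width: 0.0259
```

Emit:
drive_tool(delta_pos=[[0, 0, 0], [0, 0, 0], [0, 0, 0]], roll=[0, 0, 0], hand=[15, 15, 15])

```text
t: 4.57
eef_pos: [0.5321, -0.2043, 0.0562]
ee_rot: [0.705, -0.054, 0.054, -0.705]
wrist_force: [0.8, 0.2, 0.9]
width: 0.0259
```

Emit:
drive_tool(delta_pos=[[0, -0.2, 0], [0, -0.5, 0], [0, -0.8, 0], [0, -1, 0], [0, -1, 0]], roll=[0, 0, 0, 0, 0], hand=[15, 15, 15, 15, 15])

```text
t: 4.98
eef_pos: [0.5313, -0.2039, 0.144]
ee_rot: [-0.705, 0.055, -0.053, 0.705]
wrist_force: [-0.5, 0.2, -2.2]
width: 0.0255
```

Emit:
drive_tool(delta_pos=[[0, -1, 0], [0, -1, 0], [0, -0.8, 0], [0, -0.4, 0], [0, 0, 0]], roll=[0, 0, 0, 0, 0], hand=[15, 15, 15, 15, 15])

```text
t: 5.4
eef_pos: [0.5331, -0.205, 0.2262]
ee_rot: [0.706, -0.053, 0.056, -0.704]
wrist_force: [0.4, -0.3, -0.5]
width: 0.0259
```

Run:
```python
from h import *
a=np.radians(81.3)
F={n:grab_frame(n) for n in("side","top")}
plan([.542,.2075,.222],[-np.sin(a),np.cos(a)])
cv2.imwrite("pics/s5.png",cv2.resize(F["side"],(768,576),interpolation=2)[:,:,::-1])
```

```text
t 5.5 tcp [ 0.5316 -0.2041  0.2228] w 0.0259 F [-0.5482 -0.1649 -2.3941] 
R [[0.988, -0.001, 0.153], [-0.153, 0.001, 0.988], [-0.001, -1.0, 0.0]]
roll deg 179.91765821854307
roll deg -0.08234178145693641
delta mm world [ 10.3686 411.6054  -0.8326]  tool [-52.5964   1.0448 408.3623]  units [-2.1039  0.0418 16.3345]
```

View pics/s5.png

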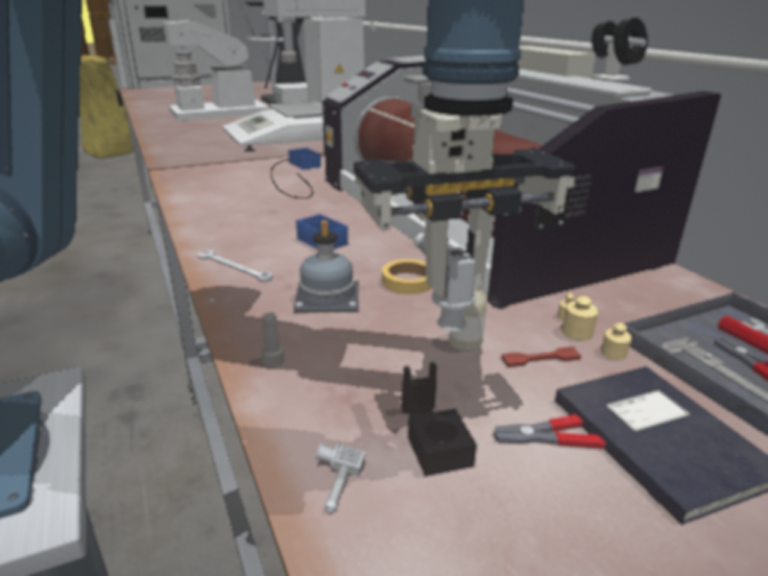

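The rest is empty and the gauge hangs upright in the fingers (side (455,285)). Carrying it across to the vessel.

Emit:
drive_tool(delta_pos=[[-0.06, 0, 0.5], [-0.11, 0, 0.85], [-0.12, 0, 0.95], [-0.13, 0, 1], [-0.13, 0, 1]], roll=[0, 0, 0, 0, 0], hand=[15, 15, 15, 15, 15])

```text
t: 5.92
eef_pos: [0.5337, -0.0939, 0.2216]
ee_rot: [-0.704, 0.056, -0.053, 0.706]
wrist_force: [1.2, -1.2, -2.6]
width: 0.0257
```

Emit:
drive_tool(delta_pos=[[-0.13, 0, 1], [-0.13, 0, 1], [-0.13, 0, 1], [-0.13, 0, 1], [-0.13, 0, 1]], roll=[0, 0, 0, 0, 0], hand=[15, 15, 15, 15, 15])

```text
t: 6.33
eef_pos: [0.5364, 0.0323, 0.2218]
ee_rot: [-0.705, 0.055, -0.053, 0.705]
wrist_force: [-0.9, 0.4, -2.2]
width: 0.0253
```

Emit:
drive_tool(delta_pos=[[-0.13, 0, 1], [-0.13, 0, 1], [-0.13, 0, 1], [-0.13, 0, 1], [-0.13, 0, 0.85]], roll=[0, 0, 0, 0, 0], hand=[15, 15, 15, 15, 15])

```text
t: 6.75
eef_pos: [0.5387, 0.1548, 0.2217]
ee_rot: [-0.705, 0.055, -0.053, 0.705]
wrist_force: [0.1, 0.6, -1.8]
width: 0.0258
```

Run:
```python
from h import *
a=np.radians(81.3)
plan([.542,.2075,.222],[-np.sin(a),np.cos(a)])
```

```text
t 6.75 tcp [0.5387 0.1548 0.2217] w 0.0258 F [ 0.0753  0.5821 -1.7727] 
R [[0.988, -0.004, 0.152], [-0.152, 0.0, 0.988], [-0.004, -1.0, -0.0]]
roll deg 179.96103533433492
roll deg -0.0389646656650751
delta mm world [ 3.3249 52.7417  0.3266]  tool [-4.7282 -0.3177 52.6345]  units [-0.1891 -0.0127  2.1054]
```

Emit:
drive_tool(delta_pos=[[-0.08, 0, 0.85], [-0.07, 0, 0.75], [-0.04, 0, 0.5], [0, 0, 0], [0, 0, 0]], roll=[0, 0, 0, 0, 0], hand=[15, 15, 15, 15, 15])

```text
t: 7.17
eef_pos: [0.5428, 0.2054, 0.2224]
ee_rot: [0.705, -0.054, 0.053, -0.705]
wrist_force: [0.4, -0.3, -1.0]
width: 0.0258
```

Run:
```python
from h import *
a=np.radians(81.3)
F={n:grab_frame(n) for n in("side","top")}
plan([.542,.2075,.222],[-np.sin(a),np.cos(a)])
s=F["side"][90:210,160:280];t=F["top"][120:240,120:240]
cv2.imwrite("pics/c6.png",np.hstack([cv2.resize(s,(400,400),interpolation=2),cv2.resize(t,(400,400),interpolation=2)])[:,:,::-1])
```

```text
t 7.27 tcp [0.5433 0.2042 0.223 ] w 0.0257 F [-0.4566 -0.0311 -1.2175] 
R [[0.988, -0.001, 0.153], [-0.153, -0.001, 0.988], [-0.001, -1.0, -0.001]]
roll deg 179.8994528661289
roll deg -0.10054713387109368
delta mm world [-1.293   3.2667 -1.0302]  tool [-1.7764  1.0295  3.0313]  units [-0.0711  0.0412  0.1213]
```

View pics/c6.png

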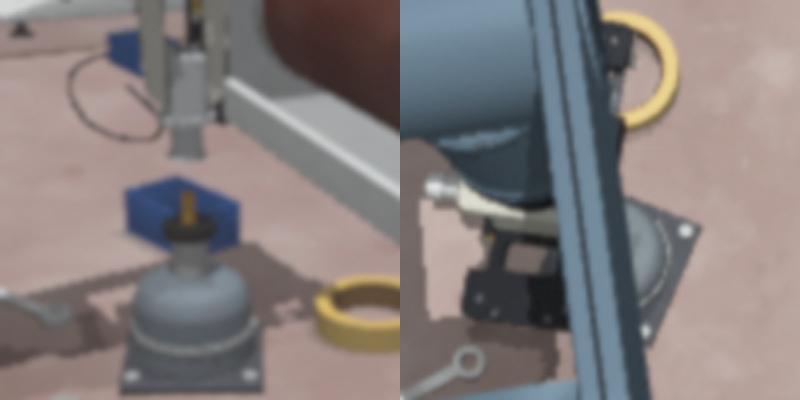

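Emit:
drive_tool(delta_pos=[[-0.04, 0.3, 0.08], [0, 0.4, 0], [0, 0.3, 0], [0, 0, 0], [0, 0, 0]], roll=[0, 0, 0, 0, 0], hand=[15, 15, 15, 15, 15], squeeze=55)

```text
t: 7.68
eef_pos: [0.5424, 0.2066, 0.1976]
ee_rot: [0.705, -0.055, 0.054, -0.705]
wrist_force: [0.3, 0.6, -1.2]
width: 0.0256
```

Run:
```python
from h import *
a=np.radians(81.3)
F={n:grab_frame(n) for n in("side","top")}
plan([.542,.2075,.222],[-np.sin(a),np.cos(a)])
s=F["side"][100:180,175:255];t=F["top"][120:240,120:240]
cv2.imwrite("pics/c7.png",np.hstack([cv2.resize(s,(500,500),interpolation=2)])[:,:,::-1])
```

```text
t 7.78 tcp [0.5431 0.2069 0.1987] w 0.0259 F [ 0.0481 -0.5477 -1.8209] 
R [[0.988, 0.0, 0.153], [-0.153, 0.0, 0.988], [0.0, -1.0, 0.0]]
roll deg 179.89921188318945
roll deg -0.10078811681055383
delta mm world [-1.1495  0.6205 23.3181]  tool [ -1.2295 -23.3181   0.4378]  units [-0.0492 -0.9327  0.0175]
```

View pics/c7.png

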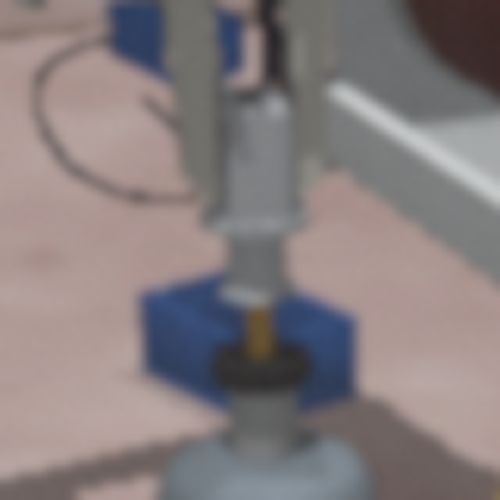

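Run:
```python
from h import *
u=np.array([.909,-.417])
p=lambda x,y:(x/6.25+175-.42,y/6.25+100-.42)
for nm,(x,y),z in(("rim",(254.5,297),.148),("flange",(256,222),.179),("seat",(263,350),.118),("stem",(259.5,345),.122),("tipvis",(260,310),.137),("neck",(263.5,420),.1)):
    # lateral position u.(xy) assuming point on vertical axis at z; intersect with plane z and also the depth plane
    o,d=ray("side",p(x,y)); v=np.array([.417,.909]) # depth dir
    # intersect with vertical plane v.xy = v.(.542,.2075)
    t=(v@np.array([.542,.2075])-v@o[:2])/(v@d[:2]); X=o+t*d
    print(nm,"lat mm",(u@X[:2])*1e3,"z",X[2])
print("tcp lat",u@np.array([.5425,.2067])*1e3,"model vessel lat",u@np.array([.542,.2075])*1e3)
```

```text
rim lat mm 404.3946469826724 z 0.14383010134287244
flange lat mm 406.11658305928887 z 0.17497616230442153
seat lat mm 406.9855731347847 z 0.12125378716982593
stem lat mm 405.6558704397365 z 0.12339717049035676
tipvis lat mm 406.38532887207583 z 0.13834897170957372
neck lat mm 406.1238636758343 z 0.09061756588911973
tcp lat 406.9386 model vessel lat 406.1505000000001
```

Emit:
drive_tool(delta_pos=[[0.03, 0.08, 0], [0, 0.08, 0], [0, 0.08, 0], [0, 0.08, 0], [0, 0.08, 0]], roll=[0, 0, 0, 0, 0], hand=[15, 15, 15, 15, 15])

```text
t: 8.2
eef_pos: [0.5437, 0.207, 0.1885]
ee_rot: [-0.705, 0.054, -0.054, 0.705]
wrist_force: [0.3, -1.4, -2.4]
width: 0.0259
```

Emit:
drive_tool(delta_pos=[[0, 0.06, 0], [0, 0.06, 0], [0, 0.06, 0], [0, 0, 0]], roll=[0, 0, 0, 0], hand=[15, 15, 15, 15])

```text
t: 8.53
eef_pos: [0.5437, 0.207, 0.1842]
ee_rot: [-0.705, 0.054, -0.054, 0.705]
wrist_force: [-0.8, -0.0, 1.1]
width: 0.0257
```

Emit:
drive_tool(delta_pos=[[0, 0.05, 0], [0, 0.05, 0], [0, 0.05, 0], [0, 0, 0]], roll=[0, 0, 0, 0], hand=[15, 15, 15, 15])

```text
t: 8.87
eef_pos: [0.5438, 0.207, 0.1806]
ee_rot: [-0.705, 0.054, -0.054, 0.705]
wrist_force: [-1.9, 0.2, 3.5]
width: 0.0254
```

Run:
```python
from h import *
F={n:grab_frame(n) for n in("side","top")}
print(sense()["wrist_force"],sense()["torque"],sense()["eef_pos"])
s=F["side"][100:180,175:255];t=F["top"][120:240,120:240]
cv2.imwrite("pics/c8.png",np.hstack([cv2.resize(s,(400,400),interpolation=2),cv2.resize(t,(400,400),interpolation=2)])[:,:,::-1])
```

```text
[-2.0641 -0.3665  4.2199] [-0.144   0.3435  0.0339] [0.5437 0.207  0.1806]
```

View pics/c8.png

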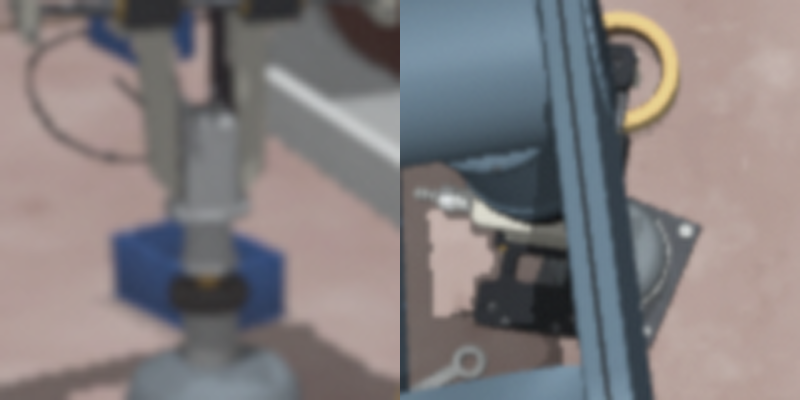

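Emit:
drive_tool(delta_pos=[[-0.04, 0.05, 0], [0, 0.05, 0], [0, 0.05, 0], [0, 0, 0]], roll=[0, 0, 0, 0], hand=[15, 15, 15, 15])

```text
t: 9.3
eef_pos: [0.5436, 0.207, 0.1772]
ee_rot: [-0.705, 0.053, -0.055, 0.705]
wrist_force: [-1.2, -0.4, 6.1]
width: 0.0257
```

Emit:
drive_tool(delta_pos=[[0, 0.05, 0], [0, 0.05, 0], [0, 0, 0]], roll=[0, 0, 0], hand=[15, 15, 15])

```text
t: 9.55
eef_pos: [0.5436, 0.207, 0.1749]
ee_rot: [-0.705, 0.053, -0.055, 0.705]
wrist_force: [-1.5, -1.0, 7.1]
width: 0.0256
```

Emit:
drive_tool(delta_pos=[[0, 0.05, 0], [0, 0.05, 0], [0, 0, 0]], roll=[0, 0, 0], hand=[15, 15, 15])

```text
t: 9.8
eef_pos: [0.5436, 0.207, 0.1724]
ee_rot: [-0.705, 0.053, -0.055, 0.705]
wrist_force: [-1.0, -0.7, 7.1]
width: 0.0257
```

Emit:
drive_tool(delta_pos=[[0, 0.05, 0], [0, 0.03, 0], [0, 0, 0]], roll=[0, 0, 0], hand=[15, 15, 15])

```text
t: 10.05
eef_pos: [0.5436, 0.207, 0.1707]
ee_rot: [-0.705, 0.053, -0.055, 0.705]
wrist_force: [-1.5, -1.2, 7.6]
width: 0.0257
```

Emit:
drive_tool(delta_pos=[[0, 0.03, 0], [0, 0.03, 0], [0, 0, 0]], roll=[0, 0, 0], hand=[15, 15, 15])

```text
t: 10.3
eef_pos: [0.5436, 0.2071, 0.1698]
ee_rot: [-0.705, 0.053, -0.055, 0.705]
wrist_force: [-3.4, -0.6, 12.3]
width: 0.0257
```

Emit:
drive_tool(delta_pos=[[0, 0.03, 0], [0, 0, 0], [0, 0, 0]], roll=[0, 0, 0], hand=[15, 15, 15])

```text
t: 10.55
eef_pos: [0.5436, 0.2071, 0.1695]
ee_rot: [-0.705, 0.053, -0.055, 0.705]
wrist_force: [-3.4, -2.0, 13.7]
width: 0.0257
```

Emit:
drive_tool(delta_pos=[[-0.02, 0.02, 0], [0, 0.01, 0], [0, 0, 0]], roll=[0, 0, 0], hand=[15, 15, 15])

```text
t: 10.8
eef_pos: [0.5436, 0.2071, 0.1692]
ee_rot: [-0.705, 0.053, -0.056, 0.705]
wrist_force: [-3.8, -2.4, 16.1]
width: 0.0259
```

Run:
```python
from h import *
F={n:grab_frame(n) for n in("side","top")}
print(sense()["wrist_force"],sense()["torque"],sense()["eef_pos"])
s=F["side"][100:180,175:255];t=F["top"][120:240,120:240]
cv2.imwrite("pics/c9.png",np.hstack([cv2.resize(s,(400,400),interpolation=2),cv2.resize(t,(400,400),interpolation=2)])[:,:,::-1])
```

```text
[-3.4628 -2.042  15.2868] [-0.456   0.5562 -0.0088] [0.5436 0.2071 0.1692]
```

View pics/c9.png

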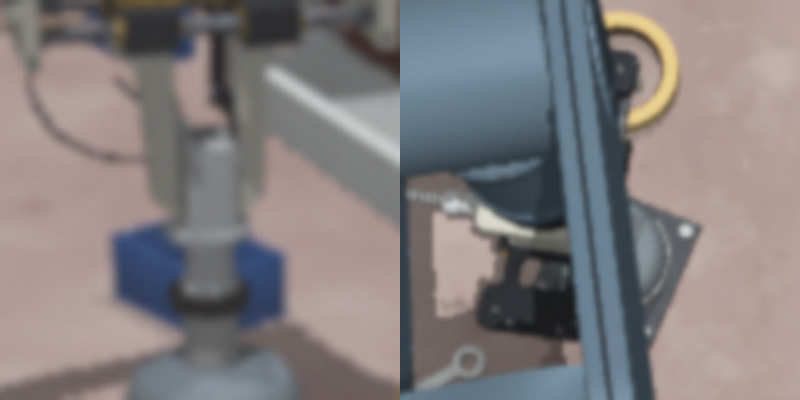

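The rim is on the seat (crop (210,290)) and the rod stands out to the left in the top view (405–440,195). Contact is about 17.5 N above the hanging baseline. Holding.

Emit:
drive_tool(delta_pos=[[0, 0, 0], [0, 0, 0], [0, 0, 0], [0, 0, 0], [0, 0, 0]], roll=[0, 0, 0, 0, 0], hand=[15, 15, 15, 15, 15])

```text
t: 11.32
eef_pos: [0.5436, 0.2071, 0.1692]
ee_rot: [-0.705, 0.053, -0.056, 0.705]
wrist_force: [-2.4, -2.1, 14.1]
width: 0.0258
```

Emit:
drive_tool(delta_pos=[[0, 0.01, 0], [0, 0, 0], [0, 0, 0], [0, 0, 0], [0, 0, 0]], roll=[0, 0, 0, 0, 0], hand=[15, 15, 15, 15, 15])

```text
t: 11.73
eef_pos: [0.5436, 0.2071, 0.169]
ee_rot: [-0.705, 0.053, -0.056, 0.705]
wrist_force: [-3.5, -2.6, 16.2]
width: 0.0259
```

Emit:
drive_tool(delta_pos=[[0, 0, 0], [0, 0, 0], [0, 0, 0], [0, 0, 0], [0, 0, 0]], roll=[0, 0, 0, 0, 0], hand=[15, 15, 15, 15, 15])

```text
t: 12.15
eef_pos: [0.5436, 0.207, 0.169]
ee_rot: [-0.705, 0.053, -0.056, 0.705]
wrist_force: [-3.8, -2.9, 15.7]
width: 0.0259
```

Emit:
drive_tool(delta_pos=[[0, 0, 0], [0, 0, 0], [0, 0, 0], [0, 0, 0], [0, 0, 0]], roll=[0, 0, 0, 0, 0], hand=[15, 15, 15, 15, 15])

```text
t: 12.57
eef_pos: [0.5436, 0.2071, 0.1691]
ee_rot: [-0.705, 0.053, -0.056, 0.705]
wrist_force: [-3.5, -1.3, 16.8]
width: 0.0256
```

Emit:
drive_tool(delta_pos=[[0, 0, 0], [0, 0, 0], [0, 0, 0], [0, 0, 0], [0, 0, 0]], roll=[0, 0, 0, 0, 0], hand=[15, 15, 15, 15, 15])

```text
t: 12.98
eef_pos: [0.5436, 0.2071, 0.169]
ee_rot: [-0.705, 0.053, -0.056, 0.705]
wrist_force: [-3.4, -1.5, 16.3]
width: 0.0257
```

Emit:
drive_tool(delta_pos=[[0, 0, 0], [0, 0, 0], [0, 0, 0], [0, 0, 0], [0, 0, 0]], roll=[0, 0, 0, 0, 0], hand=[15, 15, 15, 15, 15])

```text
t: 13.4
eef_pos: [0.5436, 0.2071, 0.1691]
ee_rot: [-0.705, 0.053, -0.056, 0.705]
wrist_force: [-3.0, -1.7, 15.3]
width: 0.0257
```

Emit:
drive_tool(delta_pos=[[0, 0.02, 0], [0, 0, 0], [0, 0, 0], [0, 0, 0], [0, 0, 0]], roll=[0, 0, 0, 0, 0], hand=[15, 15, 15, 15, 15])

```text
t: 13.82
eef_pos: [0.5436, 0.2071, 0.1688]
ee_rot: [-0.705, 0.052, -0.056, 0.705]
wrist_force: [-3.9, -1.8, 17.8]
width: 0.0257
```

Emit:
drive_tool(delta_pos=[[0, 0, 0], [0, 0, 0], [0, 0, 0], [0, 0, 0], [0, 0, 0]], roll=[0, 0, 0, 0, 0], hand=[15, 15, 15, 15, 15])

```text
t: 14.23
eef_pos: [0.5436, 0.2071, 0.1688]
ee_rot: [-0.705, 0.052, -0.056, 0.705]
wrist_force: [-2.9, -1.9, 16.6]
width: 0.0256
```

Emit:
drive_tool(delta_pos=[[0, 0, 0], [0, 0, 0], [0, 0, 0], [0, 0, 0], [0, 0, 0]], roll=[0, 0, 0, 0, 0], hand=[15, 15, 15, 15, 15])

```text
t: 14.65
eef_pos: [0.5436, 0.2071, 0.1688]
ee_rot: [-0.705, 0.052, -0.056, 0.705]
wrist_force: [-2.9, -1.8, 17.1]
width: 0.0257
```

Emit:
drive_tool(delta_pos=[[0, 0, 0], [0, 0, 0], [0, 0, 0], [0, 0, 0], [0, 0, 0]], roll=[0, 0, 0, 0, 0], hand=[15, 15, 15, 15, 15])

```text
t: 15.07
eef_pos: [0.5436, 0.2071, 0.1688]
ee_rot: [-0.705, 0.052, -0.056, 0.705]
wrist_force: [-3.9, -1.8, 17.0]
width: 0.0258
```

Run:
```python
from h import *
F={n:grab_frame(n) for n in("side","top")}
print(sense()["wrist_force"],sense()["torque"],sense()["eef_pos"])
s=F["side"][120:170,190:240];t=F["top"][155:205,90:140]
cv2.imwrite("pics/c10.png",np.hstack([cv2.resize(s,(400,400),interpolation=2),cv2.resize(t,(400,400),interpolation=2)])[:,:,::-1])
```

```text
[-4.0464 -1.8707 17.4763] [-0.5078  0.7547 -0.0023] [0.5436 0.2071 0.1688]
```

View pics/c10.png

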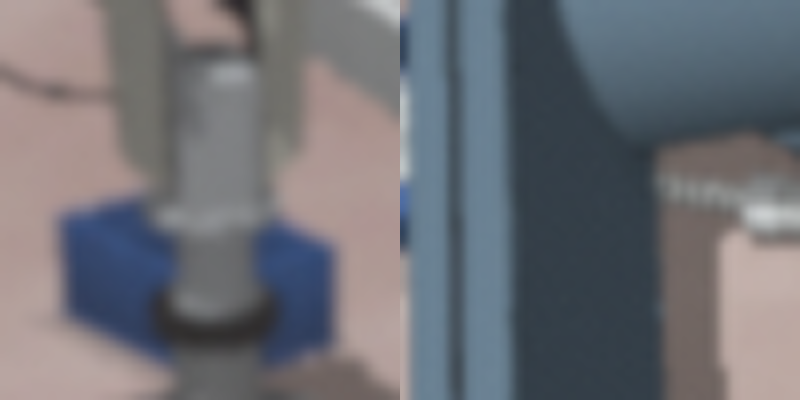

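Rim within the rubber ring (side crop (215,310)), and the stiffness is about 5 N/mm, so the seat really is carrying load. Rod out ≥ 24 mm. Withdrawing straight up.

Emit:
drive_tool(delta_pos=[[0, -0.1, 0], [0, -0.2, 0], [0, -0.3, 0], [0, -0.3, 0], [0, -0.4, 0]], roll=[0, 0, 0, 0, 0], hand=[15, 15, 15, 15, 15])

```text
t: 15.58
eef_pos: [0.5416, 0.2071, 0.1978]
ee_rot: [0.705, -0.055, 0.053, -0.705]
wrist_force: [0.4, 1.0, -2.3]
width: 0.0254
```

Emit:
drive_tool(delta_pos=[[0, -0.4, 0], [0, -0.5, 0], [0, -0.3, 0], [0, 0, 0], [0, 0, 0]], roll=[0, 0, 0, 0, 0], hand=[15, 15, 15, 15, 15])

```text
t: 16.0
eef_pos: [0.5424, 0.2072, 0.2286]
ee_rot: [-0.705, 0.054, -0.054, 0.705]
wrist_force: [-0.4, 0.2, -1.6]
width: 0.0258
```

Run:
```python
from h import *
a=np.radians(81.3)
F={n:grab_frame(n) for n in("side","top")}
plan([.5321,-.2043,.226],[-np.sin(a),np.cos(a)])
s=F["side"][80:180,165:265];t=F["top"][150:250,90:190]
cv2.imwrite("pics/c11.png",np.hstack([cv2.resize(s,(400,400),interpolation=2),cv2.resize(t,(400,400),interpolation=2)])[:,:,::-1])
```

```text
t 16.1 tcp [0.5418 0.2071 0.2276] w 0.0257 F [ 0.1738 -1.0247 -2.6176] 
R [[0.988, -0.001, 0.153], [-0.153, -0.0, 0.988], [-0.001, -1.0, -0.0]]
roll deg 179.91814566203377
roll deg -0.08185433796624556
delta mm world [  -9.7078 -411.3985   -1.6192]  tool [  53.2178    1.7327 -408.0569]  units [  2.1287   0.0693 -16.3223]
```

View pics/c11.png

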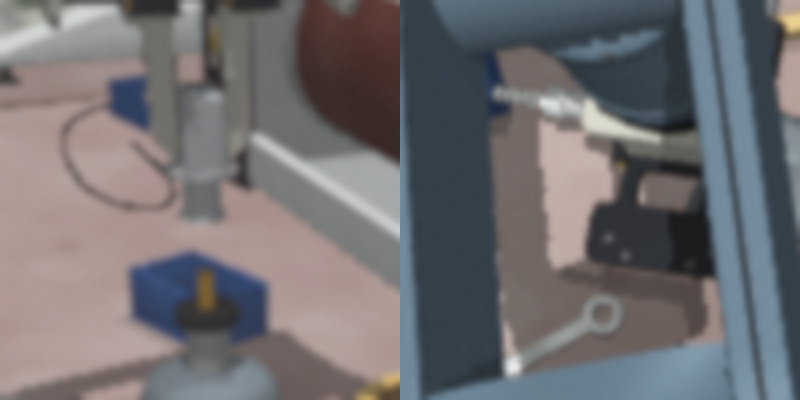

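Gauge is free and upright, and the rod is still out. Carrying it back.

Emit:
drive_tool(delta_pos=[[0.06, 0, -0.5], [0.11, 0, -0.85], [0.12, 0, -0.95], [0.13, 0, -1], [0.13, 0, -1]], roll=[0, 0, 0, 0, 0], hand=[15, 15, 15, 15, 15])

```text
t: 16.52
eef_pos: [0.5387, 0.0971, 0.2277]
ee_rot: [0.705, -0.054, 0.053, -0.705]
wrist_force: [-0.3, 0.2, -2.6]
width: 0.0259
```

Emit:
drive_tool(delta_pos=[[0.13, 0, -1], [0.13, 0, -1], [0.13, 0, -1], [0.13, 0, -1], [0.13, 0, -1]], roll=[0, 0, 0, 0, 0], hand=[15, 15, 15, 15, 15])

```text
t: 16.93
eef_pos: [0.5355, -0.0291, 0.2278]
ee_rot: [0.705, -0.055, 0.054, -0.705]
wrist_force: [0.4, 0.2, -1.9]
width: 0.0258
```

Emit:
drive_tool(delta_pos=[[0.13, 0, -1], [0.13, 0, -1], [0.13, 0, -1], [0.13, 0, -0.9], [0.13, 0, -0.8]], roll=[0, 0, 0, 0, 0], hand=[15, 15, 15, 15, 15])

```text
t: 17.35
eef_pos: [0.5335, -0.148, 0.2278]
ee_rot: [0.705, -0.055, 0.054, -0.705]
wrist_force: [0.6, -0.3, -1.4]
width: 0.0261
```

Emit:
drive_tool(delta_pos=[[0.13, 0, -0.8], [0.1, 0, -0.6], [0, 0, -0.3], [0, 0, 0], [0, 0, 0]], roll=[0, 0, 0, 0, 0], hand=[15, 15, 15, 15, 15])

```text
t: 17.77
eef_pos: [0.5333, -0.1885, 0.2281]
ee_rot: [-0.705, 0.055, -0.054, 0.705]
wrist_force: [-0.4, 0.6, -2.7]
width: 0.0255
```

Run:
```python
from h import *
a=np.radians(81.3)
plan([.5321,-.2043,.11],[-np.sin(a),np.cos(a)])
```

```text
t 17.77 tcp [ 0.5333 -0.1885  0.2281] w 0.0255 F [-0.3706  0.6476 -2.6706] 
R [[0.988, -0.001, 0.153], [-0.153, 0.001, 0.988], [-0.001, -1.0, 0.001]]
roll deg 179.8755030940939
roll deg -0.12449690590611491
delta mm world [  -1.2161  -15.8367 -118.0645]  tool [  1.3224 118.0502 -15.934 ]  units [ 0.0529  4.722  -0.6374]
```

Emit:
drive_tool(delta_pos=[[0.03, 0, -0.4], [0.02, 0.5, -0.24], [0, 0.9, 0], [0, 1, 0], [0, 1, 0]], roll=[0, 0, 0, 0, 0], hand=[15, 15, 15, 15, 15])

```text
t: 18.18
eef_pos: [0.5329, -0.2044, 0.1431]
ee_rot: [0.705, -0.053, 0.054, -0.705]
wrist_force: [-0.6, 0.4, -2.5]
width: 0.0259
```

Emit:
drive_tool(delta_pos=[[0, 0.9, 0], [0, 0.4, 0], [0, 0, 0], [0, 0, 0]], roll=[0, 0, 0, 0], hand=[15, 15, 15, 15])

```text
t: 18.52
eef_pos: [0.5328, -0.2044, 0.1112]
ee_rot: [-0.705, 0.054, -0.054, 0.705]
wrist_force: [0.0, 0.6, -2.0]
width: 0.0259
```

Run:
```python
from h import *
a=np.radians(81.3)
F={n:grab_frame(n) for n in("side","top")}
plan([.5321,-.2043,.0562],[-np.sin(a),np.cos(a)])
s=F["side"][200:320,230:350];t=F["top"][150:250,270:370]
cv2.imwrite("pics/c12.png",np.hstack([cv2.resize(s,(400,400),interpolation=2),cv2.resize(t,(400,400),interpolation=2)])[:,:,::-1])
```

```text
t 18.62 tcp [ 0.5336 -0.2051  0.1126] w 0.0259 F [ 0.8983 -0.1816 -1.9361] 
R [[0.988, 0.002, 0.152], [-0.152, -0.002, 0.988], [0.003, -1.0, -0.001]]
roll deg 179.94426398486604
roll deg -0.05573601513395025
delta mm world [ -1.5456   0.821  -56.365 ]  tool [-1.8036 56.3597  0.6404]  units [-0.0721  2.2544  0.0256]
```

View pics/c12.png

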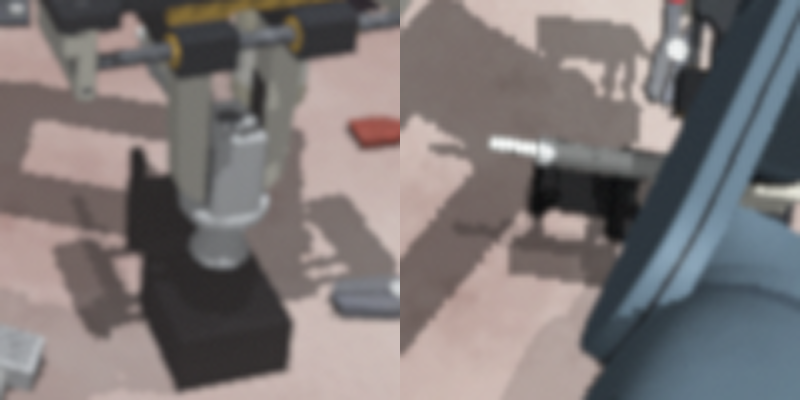

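Emit:
drive_tool(delta_pos=[[-0.04, 0.3, 0], [0, 0.35, 0], [0, 0.3, 0], [0, 0.2, 0], [0, 0, 0]], roll=[0, 0, 0, 0, 0], hand=[15, 15, 15, 15, 15])

```text
t: 19.03
eef_pos: [0.5305, -0.2039, 0.0805]
ee_rot: [-0.705, 0.055, -0.053, 0.706]
wrist_force: [-0.9, 1.2, -1.9]
width: 0.026
```

Emit:
drive_tool(delta_pos=[[0, 0.25, 0], [0, 0.25, 0], [0, 0.2, 0], [0, 0.1, 0], [0, 0, 0]], roll=[0, 0, 0, 0, 0], hand=[15, 15, 15, 15, 15])

```text
t: 19.45
eef_pos: [0.531, -0.2042, 0.0612]
ee_rot: [-0.705, 0.055, -0.054, 0.705]
wrist_force: [0.1, 0.2, -1.9]
width: 0.0259
```

No contact in the hole. Lowering the last 5 mm, with x adjusted 1 mm.

Emit:
drive_tool(delta_pos=[[0.04, 0.08, 0], [0, 0.06, 0], [0, 0.05, 0], [0, 0, 0]], roll=[0, 0, 0, 0], hand=[15, 15, 15, 15])

```text
t: 19.78
eef_pos: [0.5325, -0.2046, 0.0573]
ee_rot: [-0.705, 0.054, -0.054, 0.705]
wrist_force: [-0.7, 0.0, -2.0]
width: 0.0259
```

Emit:
drive_tool(delta_pos=[[0, 0.02, 0], [0, 0, 0], [0, 0, 0]], roll=[0, 0, 0], hand=[15, 15, 15])

```text
t: 20.03
eef_pos: [0.5326, -0.2047, 0.057]
ee_rot: [0.705, -0.054, 0.054, -0.705]
wrist_force: [-0.5, -0.4, -2.0]
width: 0.0255
```

Emit:
drive_tool(delta_pos=[[0, 0.04, 0], [0, 0, 0], [0, 0, 0]], roll=[0, 0, 0], hand=[15, 15, 15])

```text
t: 20.28
eef_pos: [0.5327, -0.2048, 0.0562]
ee_rot: [0.705, -0.054, 0.054, -0.705]
wrist_force: [1.1, 0.2, 1.6]
width: 0.0258
```

Emit:
drive_tool(delta_pos=[[0, 0.03, 0], [0, 0, 0], [0, 0, 0]], roll=[0, 0, 0], hand=[15, 15, 15])

```text
t: 20.53
eef_pos: [0.5327, -0.2048, 0.0562]
ee_rot: [0.705, -0.054, 0.054, -0.705]
wrist_force: [-2.5, 0.2, 7.0]
width: 0.0258
```

The flange is on the block at the same height as at the start. Releasing gently.

Emit:
drive_tool(delta_pos=[[0, -0.02, 0], [0, 0, 0], [0, 0, 0], [0, 0, 0], [0, 0, 0]], roll=[0, 0, 0, 0, 0], hand=[15, 28, 35, 50, 70])

```text
t: 20.95
eef_pos: [0.5325, -0.2047, 0.0555]
ee_rot: [-0.705, 0.054, -0.054, 0.705]
wrist_force: [-0.4, -0.7, -0.5]
width: 0.0436
```

Emit:
drive_tool(delta_pos=[[0, 0, 0], [0, 0, 0], [0, 0, 0], [0, 0, 0]], roll=[0, 0, 0, 0], hand=[70, 70, 70, 70])

```text
t: 21.28
eef_pos: [0.5325, -0.2046, 0.0556]
ee_rot: [-0.705, 0.054, -0.054, 0.705]
wrist_force: [-0.1, -0.3, 0.5]
width: 0.068
```

Emit:
drive_tool(delta_pos=[[0, -0.5, 0], [0, -0.8, 0], [0, -1, 0], [0, -1, 0], [0, -1, 0]], roll=[0, 0, 0, 0, 0], hand=[70, 70, 70, 70, 70])

```text
t: 21.7
eef_pos: [0.5323, -0.2045, 0.1641]
ee_rot: [-0.705, 0.054, -0.054, 0.705]
wrist_force: [0.1, -0.3, 0.2]
width: 0.0701
```

Emit:
drive_tool(delta_pos=[[0, -1, 0], [0, -1, 0], [0, 0, -1], [0, 0, -1], [0, 0, -1]], roll=[0, 0, 0, 0, 0], hand=[70, 70, 70, 70, 70])

```text
t: 22.12
eef_pos: [0.5213, -0.2793, 0.2141]
ee_rot: [0.705, -0.053, 0.054, -0.705]
wrist_force: [-0.2, 0.3, -0.2]
width: 0.0704
```

Emit:
drive_tool(delta_pos=[[-0.3, 0, -0.8], [-0.8, 0, -0.6], [-0.8, 0, -0.6], [-0.8, 0, -0.6], [-0.8, 0, -0.6]], roll=[0, 0, 0, 0, 0], hand=[70, 70, 70, 70, 70])

```text
t: 22.53
eef_pos: [0.4213, -0.3449, 0.213]
ee_rot: [-0.705, 0.054, -0.054, 0.705]
wrist_force: [1.2, -0.0, 0.9]
width: 0.0698
```

Emit:
drive_tool(delta_pos=[[-0.8, 0, -0.6], [-0.8, 0, -0.6], [-0.8, 0, -0.6], [0, 0, 0], [0, 0, 0]], roll=[0, 0, 0, 0, 0], hand=[70, 70, 70, 70, 70])

```text
t: 22.95
eef_pos: [0.3554, -0.3803, 0.2133]
ee_rot: [-0.705, 0.055, -0.055, 0.705]
wrist_force: [0.3, 0.3, -0.7]
width: 0.0701
```

Run:
```python
from h import *
F={n:grab_frame(n) for n in("side","top")}
for t in["barrel_end","gauge_head","mandrel","oil_bottle","tape_roll"]:
    for n in F: print(t,n,[(np.round(x["pixel"],1),round(x["p"],2)) for x in spotter.mark_of(t,n)[:3]])
s=F["side"][220:350,200:340];t=F["top"][170:270,270:370]
cv2.imwrite("pics/c13.png",np.hstack([cv2.resize(s,(400,400),interpolation=2),cv2.resize(t,(400,400),interpolation=2)])[:,:,::-1])
cv2.imwrite("pics/top13.png",cv2.resize(F["top"],(768,576),interpolation=2)[:,:,::-1])
```

```text
barrel_end side [(array([213.8, 341.1]), 0.75), (array([276.8, 238.9]), 0.73)]
barrel_end top [(array([346.6, 254. ]), 0.76), (array([303.5, 193. ]), 0.74)]
gauge_head side [(array([233.9, 307.8]), 0.97), (array([296.5, 272.1]), 0.83)]
gauge_head top [(array([327.5, 239.5]), 0.72), (array([335.4, 196.7]), 0.68)]
mandrel side [(array([272.3, 185.5]), 0.64)]
mandrel top [(array([240.8, 252.4]), 0.51)]
oil_bottle side []
oil_bottle top [(array([264.6, 145.1]), 0.66)]
tape_roll side [(array([274.8, 184.3]), 0.45)]
tape_roll top [(array([187. , 143.1]), 0.85)]
```

View pics/c13.png

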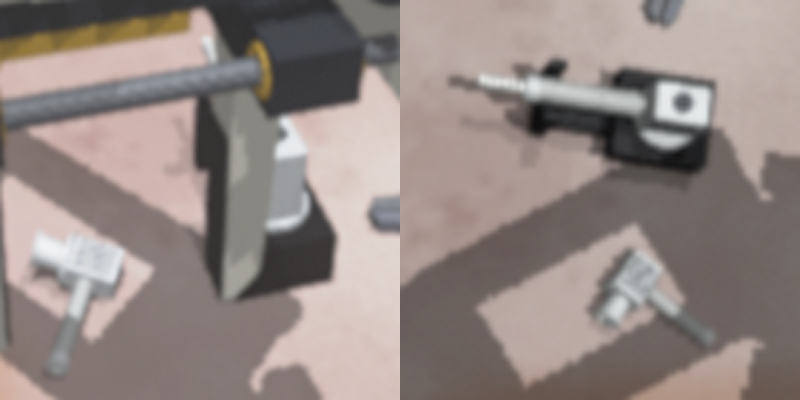

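View pics/top13.png

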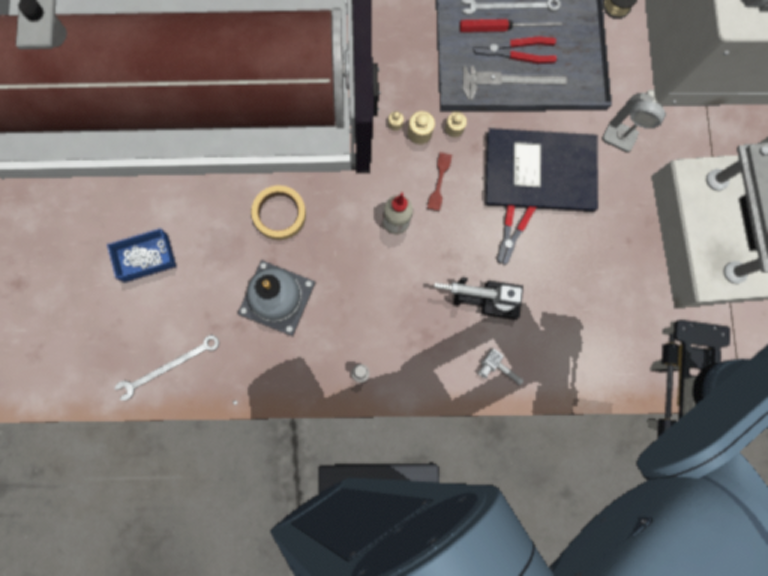

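The gauge is in its rest with its head at the same top-view pixels as at the start, (683,103) in the crop. The rod stands out from (480,78) to (527,88), about 29 mm. The tape, bottle and mandrel haven't moved. Handing in.

```bash
python3 -c "
from bench import bot,sense
print(bot.finish_job(),sense()['t'])"
```

```text
the job is handed in; nothing more can be done
the job is handed in; nothing more can be done
```

The job is done and handed in at about 23 s of the 72 s allowed; the hand-in reports no verdict.

**Pressing:** I lifted the larger gauge, the one standing in the rest, and lowered its bell over the valve stem.
- The force rose gradually with the probe spring, then levelled off near 9.5 N as the valve pin gave way.
- It rose again at roughly 5 N per mm once the rim was on the rubber seat.
- I held about 16–18 N for nearly 3 s, then about 19 N for another 1.5 s. No reading went above about 20 N.
- These forces come from the wrist sensor, after allowing for the gauge's weight; its readings scatter by about 1 N.
- There was a sideways force of 3–4 N while seated, so the gauge was probably about a millimetre off centre.

**Return:** I put the gauge back at its original spot, and contact came at the same height as at the start. I then released it and moved the arm clear.

**Last checks:**
- **Gauge:** in the top picture the head and barrel lie where they did at the start. The side view was partly hidden by a finger.
- **Rod:** it stands out about 29 mm, judged from the picture, and the robot did not touch it.
- **Other things:** the tape roll, oil bottle and mandrel show no movement in the top picture. In the side view the network missed the bottle and reported the tape roll's position as the mandrel, so I relied on the top view for those.
- **Not measured:** I had no direct reading of the seat, pin or rod joints.

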